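# Set up a labelled sample bay on the chromatography bench

### The arm

A 7-joint arm with a two-finger parallel gripper is mounted at the origin on the work surface. World frame = base frame: x ahead of the robot, y to its left, z up, the work surface at z = 0. Lengths are in m, angles in rad, forces in N, time in s.
With the tool pointing down it reaches from about 0.425 to 0.925 m from the base axis. Payload 6.8 kg.
Tool frame: the origin (TCP) lies midway between the tips of the shut fingers; the grasp point (between the pads) lies 19 mm behind it; z points along the fingers, y is the line along which they close (so a half turn about z gives the same grasp; the last joint's range is limited). The gripper opens to 85 mm and grips with 20 to 120 N. Pads are 22 mm wide; open, the fingers measure 114 mm over their backs; the gripper's body (76 mm by 85 mm) begins 54 mm behind the grasp point. The pads swing forward as they close: fully open they stand 13 mm farther back than shut.
Start: joints at [1.088, 0.477, 0.022, 1.555, -0.011, 1.109, -0.083], TCP at [0.247, -0.628, 0.231] pointing down, gripper open.
Joint ranges: [-2.96, 2.96], [-0.34, 2.1], [-1.41, 1.46], [0.24, 2.44], [-1.37, 4.51], [0.17, 1.92], [-2.96, 2.96]. Speed limits (rad/s): [2.39, 2.39, 3.14, 3.14, 3.14, 3.14, 3.14].

### API

Orientations are given as a unit quaternion [w, x, y, z].
In Python, from station import bot gives the robot as it stands.
- The arm moves only by the tool jog_arm, never from a script. Its argument "rows" is a list of rows, each an object of numbers: "fingers": the finger opening in mm, from 0 to 85.4; "x", "y", "z": the shift along the tool's x, y, z in mm; "ax", "ay", "az": the turn, a rotation vector about the tool's x, y, z in degrees. A call has exactly 8 rows; each row shifts and turns the commanded pose from where the row before left it, along the tool's axes as they then stand; what a row does not reach is not made up. A row lasts 1/10 s, in which the tool goes at most 50 mm and 8.59 degrees, less where a joint would pass 70% of its speed; a pose out of reach is approached as far as the arm can. A call with a gripper value outside its range is refused whole. The fingers move at their own pace and stop on an object; "force" is the grip in N (left out, the last holds). Time passes only in rows, so rows that do not move let the fingers close, or fill a call up. It gives the time, the measured TCP pose, the force, the opening and the grip force at its end, in the units of the state.
- bot.get_obs(): the state, without advancing time (a new reading comes with each control period).
- bot.read_camera(name): name is "side" or "top"; returns a dict with "pixels" (384x512x3 uint8, red, green, blue), "vertical_fov" (degrees; the focal length in pixels is half the picture's height over the tangent of half this angle, whatever the lens; pixels are square), "cx", "cy" (the principal point, pixels), "world_from_camera" (4x4, takes a point from camera to world coordinates). Camera axes: x right, y down, z forward; pixel columns grow to the right and rows downward; lengths in m; the calibration is good to about 2 mm. A picture is of the moment at which its call begins. There is no depth.
- bot.hand_in(): hands the job in; it is judged then, once.
The state is a dict: "t": time; "q": joint angles; "joint_vel": joint speeds; "joint_torque": joint torques, N m; "eef_pos": TCP position; "tool_rot": TCP orientation; "contact_force": force on the tool from outside, world axes, zero at the start; "torque": the same for the moment, N m; "gripper_width": opening from 0.0 (shut) to 1.0 (fully open); "grasp_force": force on a finger pad.
Only numpy, scipy, OpenCV 4.12 (cv2) and the standard library are available. Lean on these libraries where they do the work, as an engineer would, in place of code of your own. Each camera call takes 0.05 s, during which the arm holds its last target. There are 200 camera calls.

### The job

Push the round vial carousel along the bench, without lifting it, until it stands wholly inside the round green mark in front of the low shelf. Then take the yellow label holder out of its stand, slide it down behind the lip along the shelf's front edge, and press it down on the sprung seat in there until it is fully home; finish while still holding it pressed fully down, because it springs back up when let go. Leave the blue label holder and the other things on the bench where they are.

Things in the scene. Friction and masses are not known exactly. Their poses are not given: they have to be found in the camera images.
- carousel: black round vial carousel, loose, 120 mm diameter, body 28 mm high with a smooth upright side wall, 12 small vials standing 16 mm higher in a circle of 44 mm radius on top; about 0.45 kg; too wide to grip, slides on the bench. Origin at the centre of its underside, z up
- mark (a point): centre, on the bench, of the round green mark (a painted ring 150 mm across outside, white inside, flat) in front of the shelf; it belongs to the shelf and lies 125 mm from the label slot towards the robot, along the shelf's -x
- shelf: low fixed shelf on the bench, 260 mm wide (its y), about 190 mm deep, board top 60 mm above the bench, blue lip along its front edge, bottles up to 78 mm tall and a carton standing on it from 120 mm behind the slot. Origin on the bench below the centre of the label slot; x points from the slot to the shelf's back, away from the robot; y along the lip; z up
- slot_mouth (a point): centre of the label slot's mouth, 60 mm above the bench, between the blue lip (in front) and the shelf edge (behind). The slot proper is 9 mm wide (shelf x) and 70 mm long (shelf y) below 50 mm height; its walls flare out above that to a mouth 24 mm by 86 mm. To its left and right white filler strips close the gap behind the lip, so the dark gap between them is the slot. Nothing around it rises above 60 mm within 110 mm
- seat (a joint): sprung orange seat bar at the bottom of the slot: 0 when up (its top 38 mm above the bench, 22 mm below the mouth), 0.008 when pushed fully down to its stop (top at 30 mm). It needs about 2 N to start moving and 7 N to reach the stop, and springs back when let go
- label_yellow: yellow label holder with a white card on both faces (same either way round), loose, 50 g, standing upright in its stand. Lower plate 5 mm thick (its x), 60 mm wide (its y), from the foot up to 34 mm; above it a panel 10 mm thick and 60 mm wide from 34 mm to 74 mm above the foot, by which it is gripped across its thickness (along its x). Origin at the centre of the foot (underside), z up. With the seat fully down its foot is 30 mm above the bench
- label_blue: blue label holder of the same size, in the other stand; stays there
- stand_a: grey fixed stand, 60 mm (x) by 90 mm (y), 42 mm high, with an upright slot 7 mm by 66 mm open at the top, slot floor 20 mm above the bench; holds the yellow label holder, with the same yaw. Origin at the centre of its underside
- stand_b: second grey fixed stand of the same size; holds the blue label holder
- wash_bottle: white bottle with red cap, 64 mm diameter, 160 mm tall, bystander; origin at the underside
- amber_bottle: amber bottle, 72 mm diameter, 150 mm tall, bystander; origin at the underside
- septa_jar: small glass jar with blue cap, 54 mm diameter, 60 mm tall, bystander; origin at the underside
- wrench: steel wrench 170 mm long lying on the bench, bystander
- beaker: glass beaker, 70 mm diameter, 85 mm tall, bystander; origin at the underside
Mind the look-alikes: they are no part of the job. Of the things that look like the carousel, take the one that is farthest from the robot's base at the start.

How it is judged:
By the outcome, as a careful person would: the job done as asked, in the order asked, and still so for the second after the job is handed in, while the arm keeps its last pose, push and grip.
It also fails if it takes over 61 s, if anything falls off the work surface, if the arm or the gripper's body presses on something with over 40 N, if the wrist force passes 120 N, or if a joint passes its speed limit or range.

## Working session

There is one attempt and no reset: what is moved stays moved. The work goes in short steps, Python scripts to look and compute and a tool call to move; the robot and the scene stay as the last step left them, time stands still between calls to the robot, and variables do not carry over. Pictures are saved under pics/ and viewed, at most 10 in all, crops included, and the job is handed in when it is done.

Besides the shell and the picture viewer there is one more tool, called after "Call:" by a JSON object that holds its "method" and its "body". jog_arm: Moves the arm, as the interface text tells. Its arguments: {"type":"object","properties":{"rows":{"type":"array","items":{"type":"object","properties":{"fingers":{"type":"number"},"x":{"type":"number"},"y":{"type":"number"},"z":{"type":"number"},"ax":{"type":"number"},"ay":{"type":"number"},"az":{"type":"number"}}}},"force":{"type":"number"}},"required":["rows"]}

```bash
mkdir -p pics; ls; cat > h.py <<'E'
import numpy as np, cv2
from station import bot
def cam(n):
    c=bot.read_camera(n); c={**c}; c['im']=cv2.cvtColor(np.asarray(c['pixels']),cv2.COLOR_RGB2BGR); c['T']=np.array(c['world_from_camera']); c['f']=192/np.tan(np.radians(c['vertical_fov'])/2); return c
def ray(c,u,v):
    d=c['T'][:3,:3]@np.array([(u-c['cx'])/c['f'],(v-c['cy'])/c['f'],1.]); return c['T'][:3,3],d
def onz(c,u,v,z):
    o,d=ray(c,u,v); return o+d*(z-o[2])/d[2]
def proj(c,p):
    q=c['T'][:3,:3].T@(np.asarray(p)-c['T'][:3,3]); return c['cx']+c['f']*q[0]/q[2], c['cy']+c['f']*q[1]/q[2]
E
python3 - <<'E'
from h import *
for n in ('top','side'):
    c=cam(n); print(n,c['vertical_fov'],c['cx'],c['cy'],c['T'].round(3).tolist(), [k for k in c])
    cv2.imwrite(f'pics/{n}0.png',cv2.resize(c['im'],(800,600),interpolation=cv2.INTER_CUBIC))
print({k:np.round(v,3).tolist() for k,v in bot.get_obs().items()})
E
```

```text
pics
top 45.50850255486605 249.684417602458 197.63333654145467 [[0.005, -0.984, 0.179, 0.193], [-1.0, -0.006, -0.006, 0.036], [0.007, -0.179, -0.984, 1.573], [0.0, 0.0, 0.0, 1.0]] ['pixels', 'vertical_fov', 'cx', 'cy', 'world_from_camera', 'im', 'T', 'f']
side 49.01075727713852 251.99747167809625 197.05193425186334 [[0.981, -0.133, 0.144, 0.258], [-0.196, -0.66, 0.725, -1.08], [-0.002, -0.739, -0.673, 1.099], [0.0, 0.0, 0.0, 1.0]] ['pixels', 'vertical_fov', 'cx', 'cy', 'world_from_camera', 'im', 'T', 'f']
{'t': 0.1, 'q': [1.088, 0.478, 0.022, 1.556, -0.012, 1.109, -0.083], 'joint_vel': [0.001, -0.001, 0.0, -0.001, 0.0, -0.0, -0.0], 'joint_torque': [0.003, -59.776, 1.613, -28.196, 0.013, 0.005, -0.0], 'eef_pos': [0.247, -0.628, 0.23], 'tool_rot': [-0.001, 0.982, 0.186, -0.0], 'contact_force': [0.434, 0.204, 0.095], 'torque': [0.045, 0.012, -0.007], 'grasp_force': 0.0, 'gripper_width': 0.998}
```

View pics/top0.png

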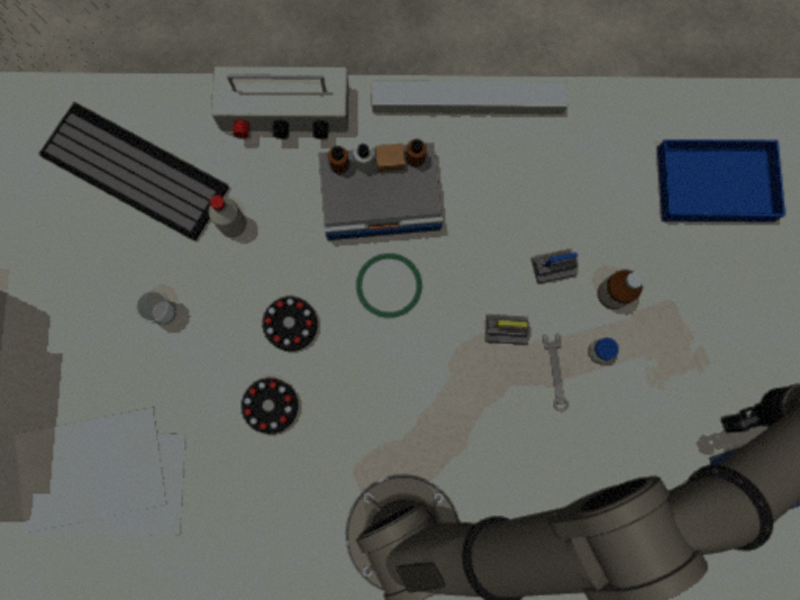

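View pics/side0.png

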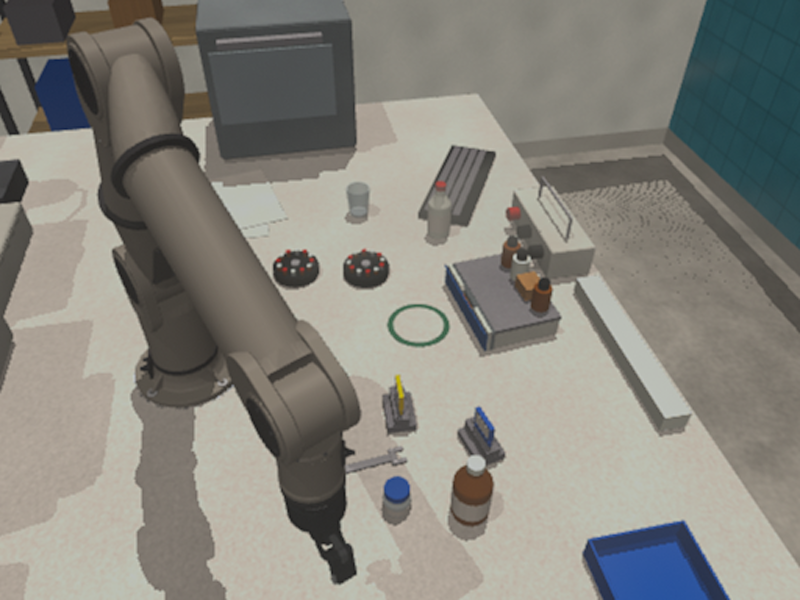

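Top view (800x600): carousels at (290,323) (the farther one) and (269,405), mark at (389,285), slot ≈(383,226), yellow holder (512,324) in its stand (508,329), blue (560,260). Wrench lies beside stand_a at (556,370). The side view agrees.

```bash
cat >> h.py <<'E'
def big(m,n=1):
    c,_=cv2.findContours(m.astype(np.uint8),cv2.RETR_EXTERNAL,cv2.CHAIN_APPROX_NONE)
    return sorted(c,key=cv2.contourArea,reverse=True)[:n]
def win(m,x0,y0,x1,y1):
    o=np.zeros_like(m); o[y0:y1,x0:x1]=m[y0:y1,x0:x1]; return o
def mark(c,w):
    h=cv2.cvtColor(c['im'],cv2.COLOR_BGR2HSV); g=win((h[...,0]>60)&(h[...,0]<95)&(h[...,1]>90),*w)
    k=big(g)[0]; p=np.array([onz(c,*q[0],0)[:2] for q in k]); return p
def fitc(p):
    A=np.c_[2*p,np.ones(len(p))]; s=np.linalg.lstsq(A,(p**2).sum(1),rcond=None)[0]; return s[:2],np.sqrt(s[2]+s[:2]@s[:2])
E
python3 - <<'E'
from h import *
c=cam('top'); s=cam('side'); im=c['im']; hsv=cv2.cvtColor(im,cv2.COLOR_BGR2HSV)
p=mark(c,(220,155,280,210)); print('mark top',fitc(p))
try: print('mark side',fitc(mark(s,(240,185,295,228))))
except Exception as e: print(e)
dark=im.max(2)<70
for w in ((160,180,212,232),(145,232,198,286)):
    k=big(win(dark,*w))[0]; pts=np.array([onz(c,*q[0],.02)[:2] for q in k]); print('car',fitc(pts))
# lip
b=(hsv[...,0]>95)&(hsv[...,0]<130)&(hsv[...,1]>110)
k=big(win(b,200,135,290,160))[0]; r=cv2.minAreaRect(k); print('lip',r,[onz(c,*q,.06).round(4)[:2].tolist() for q in cv2.boxPoints(r)])
y=(hsv[...,0]>20)&(hsv[...,0]<36)&(hsv[...,1]>120)
k=big(win(y,300,195,350,225))[0]; r=cv2.minAreaRect(k); print('yel',r,[onz(c,*q,.094).round(4)[:2].tolist() for q in cv2.boxPoints(r)])
print(onz(c,*r[0],.094))
hs=cv2.cvtColor(s['im'],cv2.COLOR_BGR2HSV); y=(hs[...,0]>20)&(hs[...,0]<36)&(hs[...,1]>120)
k=big(win(y,240,235,270,275))[0]; print('side yel bbox',cv2.boundingRect(k),[onz(s,*q,.094).round(4)[:2].tolist() for q in cv2.boxPoints(cv2.minAreaRect(k))])
a=im[128:160,195:300]; d=im[185:228,300:385]
d=cv2.resize(d,(800,405),interpolation=cv2.INTER_CUBIC); a=cv2.resize(a,(800,190),interpolation=cv2.INTER_CUBIC)
cv2.imwrite('pics/crop1.png',cv2.convertScaleAbs(np.vstack([a,d]),alpha=1.4))
E
```

```text
mark top (array([0.53484609, 0.03070594]), np.float64(0.0697409708016026))
mark side (array([0.53838515, 0.03502187]), np.float64(0.06762034753098876))
car (array([0.44269641, 0.24701151]), np.float64(0.05995669242903504))
car (array([0.26385609, 0.28526492]), np.float64(0.059613493366413285))
lip ((245.59017944335938, 147.49180603027344), (3.9835727214813232, 73.33395385742188), 84.80557250976562) [[0.638, 0.1678], [0.6635, -0.0826], [0.6494, -0.0837], [0.624, 0.1662]]
yel ((326.5, 207.0), (4.0, 19.0), 90.0) [[0.4398, -0.1933], [0.4402, -0.2557], [0.4269, -0.2553], [0.4265, -0.193]]
[ 0.43336134 -0.22432293  0.094     ]
side yel bbox (253, 240, 6, 25) [[0.4346, -0.1985], [0.4463, -0.1991], [0.4345, -0.2956], [0.4234, -0.295]]
```

View pics/crop1.png

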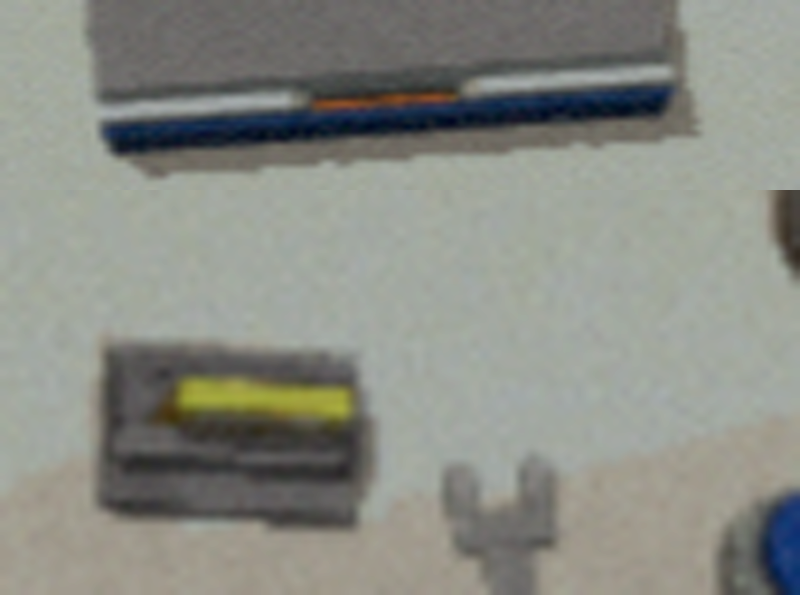

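The mark is near (0.536, 0.032), the carousel at (0.443, 0.247), and the shelf's yaw is about +6°. The yellow holder is at (0.433, -0.224). I'll push the carousel with the fingers open and straddling it, so it stays caged. First I swing across.

Call:
{"method": "jog_arm", "body": {"rows": [{"az": -8,"fingers": 70},{"az": -8,"fingers": 70},{"az": -8,"fingers": 70},{"az": -8,"fingers": 70},{"az": -8,"fingers": 70},{"az": -8,"fingers": 70},{"az": -8,"fingers": 70},{"az": -8,"fingers": 70}]}}

```text
invalid input
```

Call:
{"method": "jog_arm", "body": {"rows": [{"az": -7,"fingers": 70},{"az": -7,"fingers": 70},{"az": -7,"fingers": 70},{"az": -7,"fingers": 70},{"x": 27,"y": 35,"fingers": 70},{"x": 27,"y": 35,"fingers": 70},{"x": 27,"y": 35,"fingers": 70},{"x": 27,"y": 35,"fingers": 70}]}}

```text
invalid input
```

Call:
{"method": "jog_arm", "body": {"rows": [{"x": 27,"y": 35,"fingers": 70},{"x": 27,"y": 35,"fingers": 70},{"x": 27,"y": 35,"fingers": 70},{"x": 27,"y": 35,"fingers": 70},{"x": 27,"y": 35,"fingers": 70},{"x": 27,"y": 35,"fingers": 70},{"x": 27,"y": 35,"fingers": 70},{"x": 40,"y": 18,"fingers": 70}]}}

```text
invalid input
```

Call:
{"method": "jog_arm", "body": {"rows": [{"x": 41,"y": 18,"fingers": 70},{"x": 41,"y": 18,"fingers": 70},{"x": 41,"y": 18,"fingers": 70},{"x": 41,"y": 18,"fingers": 70},{"x": 41,"y": 18,"fingers": 70},{"x": 41,"y": 18,"fingers": 70},{"x": 41,"y": 18,"fingers": 70},{"x": 41,"y": 18,"fingers": 70}]}}

```text
invalid input
```

Call:
{"method": "jog_arm", "body": {"rows": [{"fingers": 70,"x": 0,"y": 0,"z": 0,"ax": 0,"ay": 0,"az": -8},{"fingers": 70,"x": 0,"y": 0,"z": 0,"ax": 0,"ay": 0,"az": -8},{"fingers": 70,"x": 0,"y": 0,"z": 0,"ax": 0,"ay": 0,"az": -8},{"fingers": 70,"x": 0,"y": 0,"z": 0,"ax": 0,"ay": 0,"az": -8},{"fingers": 70,"x": 0,"y": 0,"z": 0,"ax": 0,"ay": 0,"az": -8},{"fingers": 70,"x": 0,"y": 0,"z": 0,"ax": 0,"ay": 0,"az": -8},{"fingers": 70,"x": 0,"y": 0,"z": 0,"ax": 0,"ay": 0,"az": -8},{"fingers": 70,"x": 0,"y": 0,"z": 0,"ax": 0,"ay": 0,"az": -8}]}}

```text
t: 1.0
eef_pos: [0.247, -0.628, 0.231]
tool_rot: [-0.0, 0.733, 0.681, 0.0]
contact_force: [-0.6, 0.3, 0.2]
gripper_width: 0.819
grasp_force: 0.0
```

Rows need all their fields. That worked, so I carry on.

Call:
{"method": "jog_arm", "body": {"rows": [{"fingers": 70,"x": 0,"y": 0,"z": 0,"ax": 0,"ay": 0,"az": -7},{"fingers": 70,"x": 0,"y": 0,"z": 0,"ax": 0,"ay": 0,"az": -7},{"fingers": 70,"x": 0,"y": 0,"z": 0,"ax": 0,"ay": 0,"az": -7},{"fingers": 70,"x": 0,"y": 0,"z": 0,"ax": 0,"ay": 0,"az": -7},{"fingers": 70,"x": 27,"y": 35,"z": 0,"ax": 0,"ay": 0,"az": 0},{"fingers": 70,"x": 27,"y": 35,"z": 0,"ax": 0,"ay": 0,"az": 0},{"fingers": 70,"x": 27,"y": 35,"z": 0,"ax": 0,"ay": 0,"az": 0},{"fingers": 70,"x": 27,"y": 35,"z": 0,"ax": 0,"ay": 0,"az": 0}]}}

```text
t: 1.8
eef_pos: [0.333, -0.4717, 0.2312]
tool_rot: [-0.0, 0.549, 0.836, 0.0]
contact_force: [0.3, -0.4, -0.2]
gripper_width: 0.818
grasp_force: 0.0
```

Call:
{"method": "jog_arm", "body": {"rows": [{"fingers": 70,"x": 27,"y": 35,"z": 0,"ax": 0,"ay": 0,"az": 0},{"fingers": 70,"x": 27,"y": 35,"z": 0,"ax": 0,"ay": 0,"az": 0},{"fingers": 70,"x": 27,"y": 35,"z": 0,"ax": 0,"ay": 0,"az": 0},{"fingers": 70,"x": 27,"y": 35,"z": 0,"ax": 0,"ay": 0,"az": 0},{"fingers": 70,"x": 27,"y": 35,"z": 0,"ax": 0,"ay": 0,"az": 0},{"fingers": 70,"x": 27,"y": 35,"z": 0,"ax": 0,"ay": 0,"az": 0},{"fingers": 70,"x": 27,"y": 35,"z": 0,"ax": 0,"ay": 0,"az": 0},{"fingers": 70,"x": 40,"y": 18,"z": 0,"ax": 0,"ay": 0,"az": 0}]}}

```text
t: 2.6
eef_pos: [0.4848, -0.1568, 0.2315]
tool_rot: [0.001, 0.548, 0.836, 0.001]
contact_force: [-0.2, 0.4, 0.7]
gripper_width: 0.822
grasp_force: 0.0
```

Call:
{"method": "jog_arm", "body": {"rows": [{"fingers": 70,"x": 41,"y": 18,"z": 0,"ax": 0,"ay": 0,"az": 0},{"fingers": 70,"x": 41,"y": 18,"z": 0,"ax": 0,"ay": 0,"az": 0},{"fingers": 70,"x": 41,"y": 18,"z": 0,"ax": 0,"ay": 0,"az": 0},{"fingers": 70,"x": 41,"y": 18,"z": 0,"ax": 0,"ay": 0,"az": 0},{"fingers": 70,"x": 41,"y": 18,"z": 0,"ax": 0,"ay": 0,"az": 0},{"fingers": 70,"x": 41,"y": 18,"z": 0,"ax": 0,"ay": 0,"az": 0},{"fingers": 70,"x": 41,"y": 18,"z": 0,"ax": 0,"ay": 0,"az": 0},{"fingers": 70,"x": 41,"y": 18,"z": 0,"ax": 0,"ay": 0,"az": 0}]}}

```text
t: 3.4
eef_pos: [0.4838, 0.2012, 0.2314]
tool_rot: [0.0, 0.549, 0.836, -0.0]
contact_force: [0.6, -0.6, 0.1]
gripper_width: 0.818
grasp_force: 0.0
```

Call:
{"method": "jog_arm", "body": {"rows": [{"fingers": 70,"x": 47,"y": -5,"z": 0,"ax": 0,"ay": 0,"az": 0},{"fingers": 70,"x": 47,"y": -5,"z": 0,"ax": 0,"ay": 0,"az": 0},{"fingers": 70,"x": 47,"y": -5,"z": 0,"ax": 0,"ay": 0,"az": 0},{"fingers": 70,"x": 47,"y": -5,"z": 0,"ax": 0,"ay": 0,"az": 0},{"fingers": 70,"x": 0,"y": 0,"z": 40,"ax": 0,"ay": 0,"az": 0},{"fingers": 70,"x": 0,"y": 0,"z": 40,"ax": 0,"ay": 0,"az": 0},{"fingers": 70,"x": 0,"y": 0,"z": 40,"ax": 0,"ay": 0,"az": 0},{"fingers": 70,"x": 0,"y": 0,"z": 30,"ax": 0,"ay": 0,"az": 0}]}}

```text
t: 4.2
eef_pos: [0.3901, 0.3632, 0.0789]
tool_rot: [-0.0, 0.548, 0.836, -0.001]
contact_force: [1.1, -0.7, 0.6]
gripper_width: 0.82
grasp_force: 0.0
```

Call:
{"method": "jog_arm", "body": {"rows": [{"fingers": 70,"x": 0,"y": 0,"z": 20,"ax": 0,"ay": 0,"az": 0},{"fingers": 70,"x": 0,"y": 0,"z": 20,"ax": 0,"ay": 0,"az": 0},{"fingers": 70,"x": 0,"y": 0,"z": 20,"ax": 0,"ay": 0,"az": 0},{"fingers": 70,"x": 0,"y": 0,"z": 10,"ax": 0,"ay": 0,"az": 0},{"fingers": 70,"x": 0,"y": 0,"z": 5,"ax": 0,"ay": 0,"az": 0},{"fingers": 70,"x": -20,"y": 0,"z": 0,"ax": 0,"ay": 0,"az": 0},{"fingers": 70,"x": -20,"y": 0,"z": 0,"ax": 0,"ay": 0,"az": 0},{"fingers": 70,"x": 0,"y": 0,"z": 0,"ax": 0,"ay": 0,"az": 0}]}}

```text
t: 5.0
eef_pos: [0.4084, 0.3247, 0.0065]
tool_rot: [0.001, 0.55, 0.835, -0.001]
contact_force: [0.2, -0.8, -0.1]
gripper_width: 0.824
grasp_force: 0.0
```

```bash
python3 - <<'E'
from h import *
s=cam('side'); 
cv2.imwrite('pics/s2.png',cv2.resize(s['im'][90:260,130:400],(800,504),interpolation=cv2.INTER_CUBIC))
print(bot.get_obs()['eef_pos'])
E
```

```text
[0.40775291 0.32657564 0.00680361]
```

View pics/s2.png

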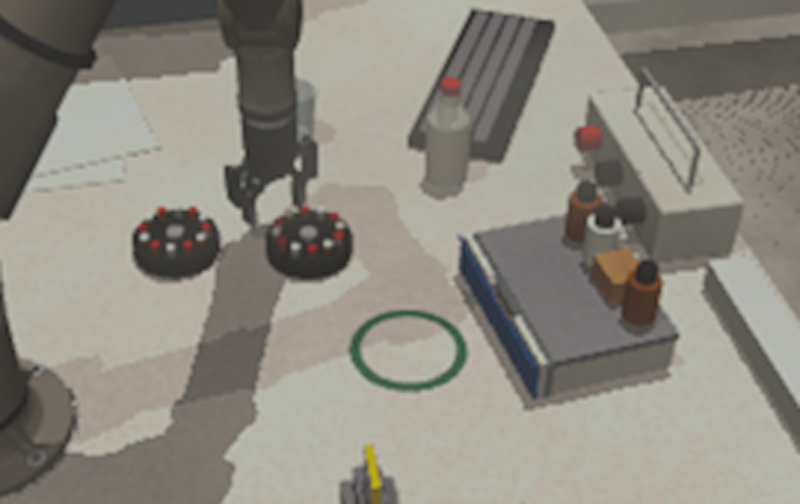

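The fingers straddle the far side of the right carousel, low on the bench. I push.

Call:
{"method": "jog_arm", "body": {"rows": [{"fingers": 70,"x": -12,"y": 0,"z": 0,"ax": 0,"ay": 0,"az": 0},{"fingers": 70,"x": -12,"y": 0,"z": 0,"ax": 0,"ay": 0,"az": 0},{"fingers": 70,"x": -12,"y": 0,"z": 0,"ax": 0,"ay": 0,"az": 0},{"fingers": 70,"x": -12,"y": 0,"z": 0,"ax": 0,"ay": 0,"az": 0},{"fingers": 70,"x": -12,"y": 0,"z": 0,"ax": 0,"ay": 0,"az": 0},{"fingers": 70,"x": -12,"y": 0,"z": 0,"ax": 0,"ay": 0,"az": 0},{"fingers": 70,"x": -12,"y": 0,"z": 0,"ax": 0,"ay": 0,"az": 0},{"fingers": 70,"x": -12,"y": 0,"z": 0,"ax": 0,"ay": 0,"az": 0}]}}

```text
t: 5.85
eef_pos: [0.4453, 0.2387, 0.0064]
tool_rot: [-0.0, 0.548, 0.836, 0.0]
contact_force: [-2.3, 3.5, 2.8]
gripper_width: 0.82
grasp_force: 1.6
```

Call:
{"method": "jog_arm", "body": {"rows": [{"fingers": 70,"x": -12,"y": 0,"z": 0,"ax": 0,"ay": 0,"az": 0},{"fingers": 70,"x": -12,"y": 0,"z": 0,"ax": 0,"ay": 0,"az": 0},{"fingers": 70,"x": -12,"y": 0,"z": 0,"ax": 0,"ay": 0,"az": 0},{"fingers": 70,"x": -12,"y": 0,"z": 0,"ax": 0,"ay": 0,"az": 0},{"fingers": 70,"x": -12,"y": 0,"z": 0,"ax": 0,"ay": 0,"az": 0},{"fingers": 70,"x": -12,"y": 0,"z": 0,"ax": 0,"ay": 0,"az": 0},{"fingers": 70,"x": -12,"y": 0,"z": 0,"ax": 0,"ay": 0,"az": 0},{"fingers": 70,"x": -12,"y": 0,"z": 0,"ax": 0,"ay": 0,"az": 0}]}}

```text
t: 6.65
eef_pos: [0.4835, 0.1504, 0.0063]
tool_rot: [-0.0, 0.549, 0.836, -0.0]
contact_force: [-1.2, 3.3, 2.9]
gripper_width: 0.816
grasp_force: 1.9
```

```bash
python3 - <<'E'
from h import *
c=cam('top');s=cam('side')
a=cv2.resize(c['im'][130:230,150:310],(640,400),interpolation=cv2.INTER_CUBIC)
cv2.imwrite('pics/s3.png',np.hstack([cv2.resize(c['im'][130:230,160:310],(400,267)),cv2.resize(s['im'][130:230,190:340],(400,267))]))
print(bot.get_obs()['eef_pos'])
E
```

```text
[0.48393641 0.14826893 0.00591914]
```

View pics/s3.png

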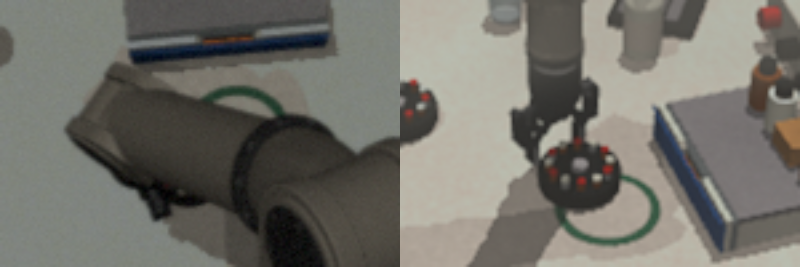

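The carousel is caged and partly over the mark. I push on, then measure from the side view.

Call:
{"method": "jog_arm", "body": {"rows": [{"fingers": 70,"x": -10,"y": 0,"z": 0,"ax": 0,"ay": 0,"az": 0},{"fingers": 70,"x": -10,"y": 0,"z": 0,"ax": 0,"ay": 0,"az": 0},{"fingers": 70,"x": -10,"y": 0,"z": 0,"ax": 0,"ay": 0,"az": 0},{"fingers": 70,"x": -10,"y": 0,"z": 0,"ax": 0,"ay": 0,"az": 0},{"fingers": 70,"x": -8,"y": 0,"z": 0,"ax": 0,"ay": 0,"az": 0},{"fingers": 70,"x": -6,"y": 0,"z": 0,"ax": 0,"ay": 0,"az": 0},{"fingers": 70,"x": 0,"y": 0,"z": 0,"ax": 0,"ay": 0,"az": 0},{"fingers": 70,"x": 0,"y": 0,"z": 0,"ax": 0,"ay": 0,"az": 0}]}}

```text
t: 7.55
eef_pos: [0.5048, 0.1016, 0.0063]
tool_rot: [0.0, 0.549, 0.836, -0.0]
contact_force: [0.0, 0.8, -1.0]
gripper_width: 0.819
grasp_force: 0.0
```

```bash
python3 - <<'E'
from h import *
s=cam('side'); h=cv2.cvtColor(s['im'],cv2.COLOR_BGR2HSV)
e=np.array(bot.get_obs()['eef_pos']); print(e)
d=np.array([.397,-.918]); print('kin centre',e[:2]+.06*d, 'mark', .536,.0325)
p=mark(s,(240,185,297,235)); 
g=(h[...,0]>60)&(h[...,0]<95)&(h[...,1]>90); g=win(g,240,180,297,235); v,u=np.nonzero(g); print('green bbox',u.min(),u.max(),v.min(),v.max(),len(u))
print([np.round(proj(s,[*q,0]),1) for q in ((.536,.0325),(.611,.0325),(.461,.0325),(.536,.1075),(.536,-.0425))])
# dark blob wall bottom front edge, fit circle at z=0 using lower contour
k=big(win(s['im'].max(2)<75,235,150,300,235))[0][:,0]; print(cv2.boundingRect(k))
cv2.imwrite('pics/s4.png',cv2.resize(s['im'][130:240,210:330],(655,600),interpolation=cv2.INTER_CUBIC))
E
```

```text
[0.50473517 0.10191297 0.00641192]
kin centre [0.52855517 0.04683297] mark 0.536 0.0325
green bbox 261 286 201 220 49
[array([267.1, 207.9]), array([286.4, 205.2]), array([247.5, 210.6]), array([262.8, 194.8]), array([271.7, 221.9])]
(239, 156, 42, 64)
```

View pics/s4.png

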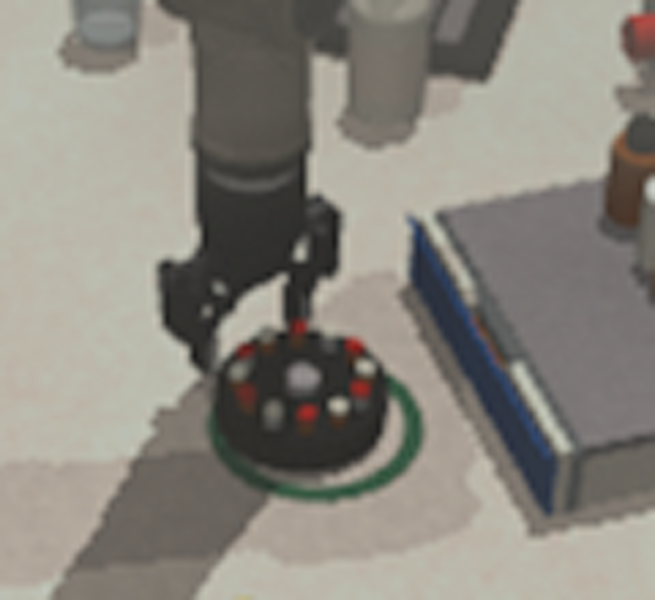

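```bash
cat >> h.py <<'E'
from scipy.optimize import fsolve
t=np.linspace(0,2*np.pi,180)
def ext(c,x,y,r,zs):
    P=np.array([proj(c,[x+r*np.cos(a),y+r*np.sin(a),z]) for z in zs for a in t]); return P[:,0].min(),P[:,0].max(),P[:,1].max()
def solve(c,l,r,b,rad,zs):
    def f(p):
        e=ext(c,*p,rad,zs); return [(e[0]+e[1])/2-(l+r)/2,e[2]-b]
    return fsolve(f,[.535,.04])
E
python3 - <<'E'
from h import *
s=cam('side'); k=5.458
for b in (468,472): print('car',solve(s,210+215/k-.4,210+387/k-.4,130+b/k-.4,.06,[0,.028]))
for b in (498,501): print('mark',solve(s,210+208/k-.4,210+423/k-.4,130+b/k-.4,.075,[0]))
print(ext(s,.5286,.0468,.06,[0,.028]))
E
```

```text
car [0.5311747  0.05389818]
car [0.53033962 0.05015544]
mark [0.53857426 0.03871771]
mark [0.53795162 0.03598722]
(np.float64(248.4563223383297), np.float64(280.5234012437199), np.float64(216.77548172835415))
```

Call:
{"method": "jog_arm", "body": {"rows": [{"fingers": 70,"x": -5,"y": 0,"z": 0,"ax": 0,"ay": 0,"az": 0},{"fingers": 70,"x": -5,"y": 0,"z": 0,"ax": 0,"ay": 0,"az": 0},{"fingers": 70,"x": -5,"y": 0,"z": 0,"ax": 0,"ay": 0,"az": 0},{"fingers": 70,"x": -1,"y": 0,"z": 0,"ax": 0,"ay": 0,"az": 0},{"fingers": 70,"x": 0,"y": 0,"z": 0,"ax": 0,"ay": 0,"az": 0},{"fingers": 70,"x": 10,"y": 0,"z": 0,"ax": 0,"ay": 0,"az": 0},{"fingers": 70,"x": 30,"y": 0,"z": 0,"ax": 0,"ay": 0,"az": 0},{"fingers": 70,"x": 30,"y": 0,"z": 0,"ax": 0,"ay": 0,"az": 0}]}}

```text
t: 8.45
eef_pos: [0.4827, 0.1518, 0.0062]
tool_rot: [0.0, 0.549, 0.836, -0.0]
contact_force: [0.6, -0.1, 0.7]
gripper_width: 0.826
grasp_force: 0.0
```

Call:
{"method": "jog_arm", "body": {"rows": [{"fingers": 70,"x": 0,"y": 0,"z": -40,"ax": 0,"ay": 0,"az": 0},{"fingers": 70,"x": 0,"y": 0,"z": -40,"ax": 0,"ay": 0,"az": 0},{"fingers": 70,"x": 0,"y": 0,"z": -40,"ax": 0,"ay": 0,"az": 0},{"fingers": 70,"x": 0,"y": 0,"z": -40,"ax": 0,"ay": 0,"az": 0},{"fingers": 70,"x": 0,"y": 0,"z": -30,"ax": 0,"ay": 0,"az": 0},{"fingers": 70,"x": 0,"y": 0,"z": 0,"ax": 0,"ay": 0,"az": 7},{"fingers": 70,"x": 0,"y": 0,"z": 0,"ax": 0,"ay": 0,"az": 7},{"fingers": 70,"x": 0,"y": 0,"z": 0,"ax": 0,"ay": 0,"az": 7}]}}

```text
t: 9.25
eef_pos: [0.4827, 0.1516, 0.1965]
tool_rot: [0.0, 0.693, 0.721, -0.0]
contact_force: [-0.0, -0.1, -0.6]
gripper_width: 0.819
grasp_force: 0.0
```

```bash
python3 - <<'E'
from h import *
s=cam('side'); h=cv2.cvtColor(s['im'],cv2.COLOR_BGR2HSV)
g=win((h[...,0]>60)&(h[...,0]<95)&(h[...,1]>60),240,180,300,235); v,u=np.nonzero(g); print('green',u.min(),u.max(),v.min(),v.max())
print('mark',solve(s,u.min(),u.max(),v.max(),.075,[0]))
k=big(win(s['im'].max(2)<80,245,180,295,225))[0][:,0]; x,y,w,hh=cv2.boundingRect(k); print(x,y,w,hh)
print('car',solve(s,x,x+w-1,y+hh-1,.06,[0,.028]))
c=cam('top'); im=c['im']; hs=cv2.cvtColor(im,cv2.COLOR_BGR2HSV)
y=win((hs[...,0]>20)&(hs[...,0]<36)&(hs[...,1]>90),300,195,350,225); v,u=np.nonzero(y); P=np.array([onz(c,a,b,.094)[:2] for a,b in zip(u,v)]); print('yel',P.mean(0),len(u))
if len(u)>20:
  w,V=np.linalg.eigh(np.cov(P.T)); print(V[:,1],w)
print(bot.get_obs()['eef_pos'])
cv2.imwrite('pics/s5.png',np.hstack([cv2.resize(c['im'][130:230,200:350],(400,267)),cv2.resize(s['im'][150:250,210:360],(400,267))]))
E
```

```text
green 250 286 201 220
mark [0.54173769 0.04247138]
248 193 36 28
car [0.52865762 0.02980693]
yel [ 0.43348806 -0.22414059] 79
[0.00413707 0.99999144] [1.64437065e-05 3.82912240e-04]
[0.48262858 0.15171952 0.19630039]
```

View pics/s5.png

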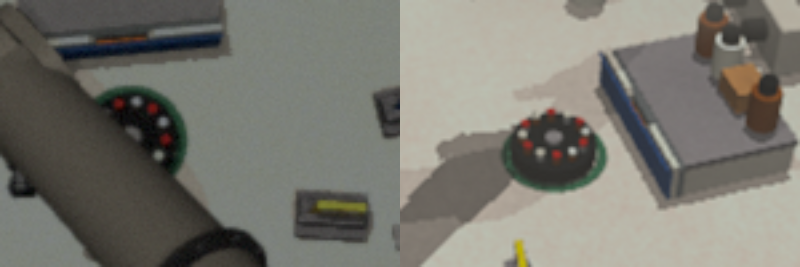

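The carousel sits inside the ring in the side view. I'll recheck it from above later. Next is the yellow holder, with the stand tilted about -4°.

Call:
{"method": "jog_arm", "body": {"rows": [{"fingers": 70,"x": 0,"y": 0,"z": 0,"ax": 0,"ay": 0,"az": 6},{"fingers": 70,"x": -42,"y": -3,"z": 0,"ax": 0,"ay": 0,"az": 0},{"fingers": 70,"x": -42,"y": -3,"z": 0,"ax": 0,"ay": 0,"az": 0},{"fingers": 70,"x": -42,"y": -3,"z": 0,"ax": 0,"ay": 0,"az": 0},{"fingers": 70,"x": -42,"y": -3,"z": 0,"ax": 0,"ay": 0,"az": 0},{"fingers": 70,"x": -42,"y": -3,"z": 0,"ax": 0,"ay": 0,"az": 0},{"fingers": 70,"x": -42,"y": -3,"z": 0,"ax": 0,"ay": 0,"az": 0},{"fingers": 70,"x": -42,"y": -3,"z": 0,"ax": 0,"ay": 0,"az": 0}]}}

```text
t: 10.15
eef_pos: [0.4435, -0.142, 0.1963]
tool_rot: [0.0, 0.727, 0.687, -0.0]
contact_force: [0.3, -0.2, -0.9]
gripper_width: 0.819
grasp_force: 0.0
```

Call:
{"method": "jog_arm", "body": {"rows": [{"fingers": 70,"x": -42,"y": -2,"z": 0,"ax": 0,"ay": 0,"az": 0},{"fingers": 70,"x": -42,"y": -2,"z": 0,"ax": 0,"ay": 0,"az": 0},{"fingers": 70,"x": 0,"y": 0,"z": 30,"ax": 0,"ay": 0,"az": 0},{"fingers": 70,"x": 0,"y": 0,"z": 30,"ax": 0,"ay": 0,"az": 0},{"fingers": 70,"x": 0,"y": 0,"z": 10,"ax": 0,"ay": 0,"az": 0},{"fingers": 70,"x": 0,"y": 0,"z": 0,"ax": 0,"ay": 0,"az": 0},{"fingers": 70,"x": 0,"y": 0,"z": 0,"ax": 0,"ay": 0,"az": 0},{"fingers": 70,"x": 0,"y": 0,"z": 0,"ax": 0,"ay": 0,"az": 0}]}}

```text
t: 10.95
eef_pos: [0.436, -0.2244, 0.1276]
tool_rot: [0.001, 0.728, 0.685, 0.0]
contact_force: [0.3, 0.6, -0.9]
gripper_width: 0.82
grasp_force: 0.0
```

```bash
python3 - <<'E'
from h import *
c=cam('top');s=cam('side')
for n,w in (('car',(215,150,285,215)),):
  k=big(win(c['im'].max(2)<75,*w))[0]; print(cv2.boundingRect(k),fitc(np.array([onz(c,*q[0],.02)[:2] for q in k])))
p=mark(c,(215,150,285,215)); print('mark',fitc(p))
print(bot.get_obs()['eef_pos'])
a=cv2.resize(c['im'][130:230,210:350],(400,286),interpolation=cv2.INTER_CUBIC); b=cv2.resize(s['im'][190:290,210:350],(400,286),interpolation=cv2.INTER_CUBIC)
d=cv2.resize(c['im'][132:157,200:295],(800,210),interpolation=cv2.INTER_CUBIC)
cv2.imwrite('pics/s6.png',np.vstack([np.hstack([a,b]),d]))
E
```

```text
(229, 163, 41, 40) (array([0.53070739, 0.03067568]), np.float64(0.0693128980929801))
mark (array([0.53503454, 0.03093748]), np.float64(0.06963992291497403))
[ 0.43578345 -0.22449665  0.12747115]
```

View pics/s6.png

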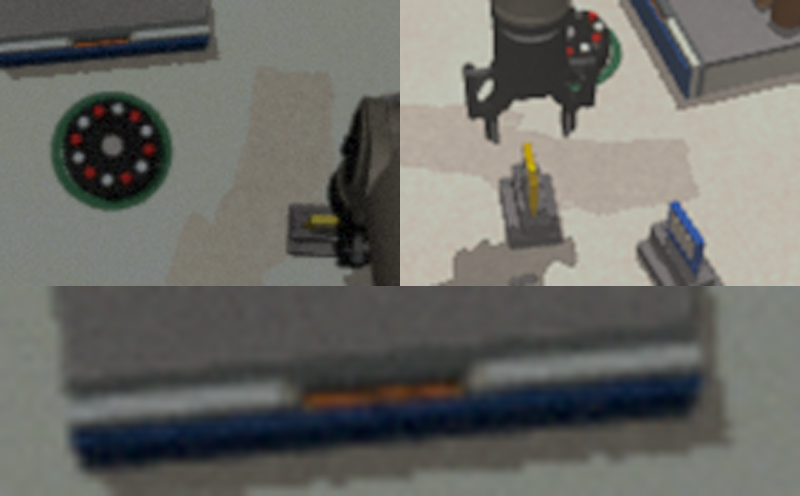

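The carousel is centred in the ring from above (400-wide crop: both circles at about (112,150)). The fingers straddle the yellow holder. I descend and grip.

Call:
{"method": "jog_arm", "body": {"rows": [{"fingers": 70,"x": 0,"y": -1.5,"z": 15,"ax": 0,"ay": 0,"az": 0},{"fingers": 70,"x": 0,"y": 0,"z": 15,"ax": 0,"ay": 0,"az": 0},{"fingers": 70,"x": 0,"y": 0,"z": 15,"ax": 0,"ay": 0,"az": 0},{"fingers": 70,"x": 0,"y": 0,"z": 15,"ax": 0,"ay": 0,"az": 0},{"fingers": 70,"x": 0,"y": 0,"z": 10,"ax": 0,"ay": 0,"az": 0},{"fingers": 40,"x": 0,"y": 0,"z": 0,"ax": 0,"ay": 0,"az": 0},{"fingers": 20,"x": 0,"y": 0,"z": 0,"ax": 0,"ay": 0,"az": 0},{"fingers": 20,"x": 0,"y": 0,"z": 0,"ax": 0,"ay": 0,"az": 0}], "force": 40}}

```text
t: 11.85
eef_pos: [0.4341, -0.2245, 0.0571]
tool_rot: [0.001, 0.729, 0.685, 0.0]
contact_force: [0.0, -0.2, -0.6]
gripper_width: 0.316
grasp_force: 0.0
```

Call:
{"method": "jog_arm", "body": {"rows": [{"fingers": 16,"x": 0,"y": 0,"z": 0,"ax": 0,"ay": 0,"az": 0},{"fingers": 13,"x": 0,"y": 0,"z": 0,"ax": 0,"ay": 0,"az": 0},{"fingers": 10,"x": 0,"y": 0,"z": 0,"ax": 0,"ay": 0,"az": 0},{"fingers": 5,"x": 0,"y": 0,"z": 0,"ax": 0,"ay": 0,"az": 0},{"fingers": 0,"x": 0,"y": 0,"z": 0,"ax": 0,"ay": 0,"az": 0},{"fingers": 0,"x": 0,"y": 0,"z": 0,"ax": 0,"ay": 0,"az": 0},{"fingers": 0,"x": 0,"y": 0,"z": 0,"ax": 0,"ay": 0,"az": 0},{"fingers": 0,"x": 0,"y": 0,"z": 0,"ax": 0,"ay": 0,"az": 0}]}}

```text
t: 12.65
eef_pos: [0.4349, -0.2245, 0.0569]
tool_rot: [0.001, 0.728, 0.685, 0.001]
contact_force: [5.5, -0.2, 2.4]
gripper_width: 0.111
grasp_force: 42.2
```

Gripped: 9.5 mm wide, 42 N on the pad. I lift and carry.

Call:
{"method": "jog_arm", "body": {"rows": [{"fingers": 0,"x": 0,"y": 0.7,"z": -3,"ax": 0,"ay": 0,"az": 0},{"fingers": 0,"x": 0,"y": 0,"z": -10,"ax": 0,"ay": 0,"az": 0},{"fingers": 0,"x": 0,"y": 0,"z": -12,"ax": 0,"ay": 0,"az": 0},{"fingers": 0,"x": 0,"y": 0,"z": -15,"ax": 0,"ay": 0,"az": 0},{"fingers": 0,"x": 0,"y": 0,"z": -20,"ax": 0,"ay": 0,"az": 0},{"fingers": 0,"x": 0,"y": 0,"z": -20,"ax": 0,"ay": 0,"az": 0},{"fingers": 0,"x": 0,"y": 0,"z": 0,"ax": 0,"ay": 0,"az": -4.6},{"fingers": 0,"x": 0,"y": 0,"z": 0,"ax": 0,"ay": 0,"az": -4.6}]}}

```text
t: 13.45
eef_pos: [0.4324, -0.2243, 0.1362]
tool_rot: [-0.001, 0.67, 0.742, -0.001]
contact_force: [-0.2, -0.6, -1.0]
gripper_width: 0.109
grasp_force: 41.9
```

Call:
{"method": "jog_arm", "body": {"rows": [{"fingers": 0,"x": 20,"y": 21,"z": 0,"ax": 0,"ay": 0,"az": 0},{"fingers": 0,"x": 33,"y": 33,"z": 0,"ax": 0,"ay": 0,"az": 0},{"fingers": 0,"x": 33,"y": 33,"z": 0,"ax": 0,"ay": 0,"az": 0},{"fingers": 0,"x": 33,"y": 33,"z": 0,"ax": 0,"ay": 0,"az": 0},{"fingers": 0,"x": 33,"y": 33,"z": 0,"ax": 0,"ay": 0,"az": 0},{"fingers": 0,"x": 33,"y": 33,"z": 0,"ax": 0,"ay": 0,"az": 0},{"fingers": 0,"x": 33,"y": 33,"z": 0,"ax": 0,"ay": 0,"az": 0},{"fingers": 0,"x": 20,"y": 20,"z": 0,"ax": 0,"ay": 0,"az": 0}]}}

```text
t: 14.25
eef_pos: [0.6481, 0.0396, 0.1353]
tool_rot: [-0.001, 0.67, 0.742, -0.001]
contact_force: [0.1, -0.6, 0.5]
gripper_width: 0.112
grasp_force: 41.9
```

Call:
{"method": "jog_arm", "body": {"rows": [{"fingers": 0,"x": 8,"y": 11,"z": 0,"ax": 0,"ay": 0,"az": 0},{"fingers": 0,"x": 0,"y": 0,"z": 10,"ax": 0,"ay": 0,"az": 0},{"fingers": 0,"x": 0,"y": 0,"z": 10,"ax": 0,"ay": 0,"az": 0},{"fingers": 0,"x": 0,"y": 0,"z": 8,"ax": 0,"ay": 0,"az": 0},{"fingers": 0,"x": 0,"y": 0,"z": 0,"ax": 0,"ay": 0,"az": 0},{"fingers": 0,"x": 0,"y": 0,"z": 0,"ax": 0,"ay": 0,"az": 0},{"fingers": 0,"x": 0,"y": 0,"z": 0,"ax": 0,"ay": 0,"az": 0},{"fingers": 0,"x": 0,"y": 0,"z": 0,"ax": 0,"ay": 0,"az": 0}]}}

```text
t: 15.05
eef_pos: [0.6589, 0.045, 0.1089]
tool_rot: [0.0, 0.671, 0.741, 0.0]
contact_force: [-0.4, -0.4, 0.1]
gripper_width: 0.115
grasp_force: 41.9
```

```bash
python3 - <<'E'
from h import *
c=cam('top');s=cam('side')
e=np.array(bot.get_obs()['eef_pos']); print(e)
for x in (.656,.66,.664): print(x,'slot mouth centre/ends proj top',[np.round(proj(c,[x,.045,.06])),] ,'side',[np.round(proj(s,[x-.1*d,.045+.995*d,.06]),1) for d in (-.043,0,.043)])
a=cv2.resize(c['im'][130:170,210:290],(400,200),interpolation=cv2.INTER_CUBIC); b=cv2.resize(s['im'][140:220,280:350],(400,457),interpolation=cv2.INTER_CUBIC)
cv2.imwrite('pics/s7.png',np.hstack([cv2.copyMakeBorder(a,0,257,0,0,0),b]))
E
```

```text
[0.65882163 0.04519289 0.10875224]
0.656 slot mouth centre/ends proj top [array([245., 144.])] side [array([302.4, 197. ]), array([298.1, 189.6]), array([293.9, 182.5])]
0.66 slot mouth centre/ends proj top [array([245., 143.])] side [array([303.5, 196.9]), array([299.1, 189.4]), array([294.9, 182.3])]
0.664 slot mouth centre/ends proj top [array([245., 142.])] side [array([304.5, 196.7]), array([300.1, 189.3]), array([295.9, 182.2])]
```

View pics/s7.png

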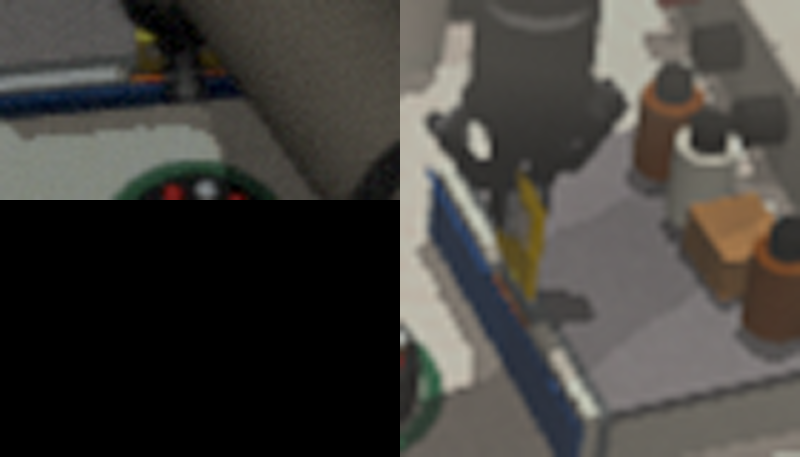

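The holder hangs above the slot gap, but the side-view gap ends look shifted. I check this numerically by sampling the first pictures on the z=60 mm plane.

```bash
python3 - <<'E'
from h import *
u=np.array([.995,.101]); w=np.array([-.101,.995]); o=np.array([.660,.045])
for n in ('top','side'):
    c=cam(n); im=cv2.resize(cv2.imread(f'pics/{n}0.png'),(512,384),interpolation=cv2.INTER_AREA)
    X=np.arange(-34,30,3); Y=np.arange(80,-81,-4)
    print(n,'rows: x_s; cols y_s 80..-80')
    for x in X[::-1]:
        mp=np.array([proj(c,[*(o+u*x/1e3+w*y/1e3),.06]) for y in Y],np.float32)[None]
        v=cv2.remap(im,mp[...,0],mp[...,1],cv2.INTER_LINEAR)[0].astype(int)
        print('%4d '%x+''.join('O' if (r-b)>45 else 'B' if b-r>25 else 'W' if (b+g+r)>420 else '+' if b+g+r>300 else '.' for b,g,r in v))
E
```

```text
top rows: x_s; cols y_s 80..-80
  29 .........................................
  26 .........................................
  23 .........................................
  20 .........................................
  17 .........................................
  14 .........................................
  11 .........................................
   8 .........................................
   5 .........................................
   2 ++++++++........................+++++++++
  -1 ++++++++++.....................++++++++++
  -4 .....................OO..................
  -7 .........................................
 -10 B.......BBB.......................BBBBB..
 -13 BBBBBBBBBBBBBBBBBBBB..BBBBBBBBBBBBBBBBBBB
 -16 BBBBBBBBBBBBBBBBBBBBBBBBBBBBBBBBBBBBBBBBB
 -19 B..BB..BB..BB.....B..BB.B....B.....B.....
 -22 .........................................
 -25 .........................................
 -28 .........................................
 -31 .........................................
 -34 .........................................
side rows: x_s; cols y_s 80..-80
 
[... 332 characters left out ...]
 ++++++++++++.................++++++++++++
   5 WWWWWWWWWW++++...............++WWWWWWWWWW
   2 WWWWWWWWWWWW++................+WWWWWWWWWW
  -1 WWWWWWWWWWWW+++...............++WWWWWWWWW
  -4 +++++++++++++++................++++++++++
  -7 .............+...........................
 -10 BBBBBBBBBBBBBBBBBB......B......BBBBBBBBBB
 -13 BBBBBBBBBBBBBBBBBBBBBBBBBBBBBBBBBBBBBBBBB
 -16 BBBBBB..B.BBBBBBB..BBBBBBBBBBBBBBB..BBBB.
 -19 .........................................
 -22 .........................................
 -25 .........................................
 -28 +........................................
 -31 W++......................................
 -34 WWW++....................................
```

Both views put the slot centre within 1–2 mm of (0.660, 0.044). I correct by that and start lowering with the force in view.

Call:
{"method": "jog_arm", "body": {"rows": [{"fingers": 0,"x": -1,"y": 1.5,"z": 0,"ax": 0,"ay": 0,"az": 0},{"fingers": 0,"x": 0,"y": 0,"z": 4,"ax": 0,"ay": 0,"az": 0},{"fingers": 0,"x": 0,"y": 0,"z": 4,"ax": 0,"ay": 0,"az": 0},{"fingers": 0,"x": 0,"y": 0,"z": 4,"ax": 0,"ay": 0,"az": 0},{"fingers": 0,"x": 0,"y": 0,"z": 4,"ax": 0,"ay": 0,"az": 0},{"fingers": 0,"x": 0,"y": 0,"z": 4,"ax": 0,"ay": 0,"az": 0},{"fingers": 0,"x": 0,"y": 0,"z": 0,"ax": 0,"ay": 0,"az": 0},{"fingers": 0,"x": 0,"y": 0,"z": 0,"ax": 0,"ay": 0,"az": 0}], "force": 60}}

```text
t: 16.05
eef_pos: [0.6602, 0.0444, 0.0882]
tool_rot: [-0.0, 0.671, 0.741, -0.0]
contact_force: [-0.1, 0.2, -0.7]
gripper_width: 0.106
grasp_force: 61.7
```

Call:
{"method": "jog_arm", "body": {"rows": [{"fingers": 0,"x": 0,"y": 0,"z": 2,"ax": 0,"ay": 0,"az": 0},{"fingers": 0,"x": 0,"y": 0,"z": 2,"ax": 0,"ay": 0,"az": 0},{"fingers": 0,"x": 0,"y": 0,"z": 2,"ax": 0,"ay": 0,"az": 0},{"fingers": 0,"x": 0,"y": 0,"z": 2,"ax": 0,"ay": 0,"az": 0},{"fingers": 0,"x": 0,"y": 0,"z": 0,"ax": 0,"ay": 0,"az": 0},{"fingers": 0,"x": 0,"y": 0,"z": 0,"ax": 0,"ay": 0,"az": 0},{"fingers": 0,"x": 0,"y": 0,"z": 0,"ax": 0,"ay": 0,"az": 0},{"fingers": 0,"x": 0,"y": 0,"z": 0,"ax": 0,"ay": 0,"az": 0}]}}

```text
t: 16.85
eef_pos: [0.6603, 0.0444, 0.0804]
tool_rot: [0.0, 0.671, 0.741, 0.0]
contact_force: [0.4, 0.4, -0.1]
gripper_width: 0.108
grasp_force: 61.7
```

Free inside the slot proper. I go down to the seat.

Call:
{"method": "jog_arm", "body": {"rows": [{"fingers": 0,"x": 0,"y": 0,"z": 2,"ax": 0,"ay": 0,"az": 0},{"fingers": 0,"x": 0,"y": 0,"z": 2,"ax": 0,"ay": 0,"az": 0},{"fingers": 0,"x": 0,"y": 0,"z": 2,"ax": 0,"ay": 0,"az": 0},{"fingers": 0,"x": 0,"y": 0,"z": 2,"ax": 0,"ay": 0,"az": 0},{"fingers": 0,"x": 0,"y": 0,"z": 2,"ax": 0,"ay": 0,"az": 0},{"fingers": 0,"x": 0,"y": 0,"z": 0,"ax": 0,"ay": 0,"az": 0},{"fingers": 0,"x": 0,"y": 0,"z": 0,"ax": 0,"ay": 0,"az": 0},{"fingers": 0,"x": 0,"y": 0,"z": 0,"ax": 0,"ay": 0,"az": 0}]}}

```text
t: 17.65
eef_pos: [0.6602, 0.0443, 0.0705]
tool_rot: [0.0, 0.671, 0.741, 0.0]
contact_force: [-1.1, -0.9, 4.4]
gripper_width: 0.109
grasp_force: 62.6
```

The force matches the seat spring about half way. I press to the stop.

Call:
{"method": "jog_arm", "body": {"rows": [{"fingers": 0,"x": 0,"y": 0,"z": 1,"ax": 0,"ay": 0,"az": 0},{"fingers": 0,"x": 0,"y": 0,"z": 1,"ax": 0,"ay": 0,"az": 0},{"fingers": 0,"x": 0,"y": 0,"z": 1,"ax": 0,"ay": 0,"az": 0},{"fingers": 0,"x": 0,"y": 0,"z": 0.5,"ax": 0,"ay": 0,"az": 0},{"fingers": 0,"x": 0,"y": 0,"z": 0.5,"ax": 0,"ay": 0,"az": 0},{"fingers": 0,"x": 0,"y": 0,"z": 0,"ax": 0,"ay": 0,"az": 0},{"fingers": 0,"x": 0,"y": 0,"z": 0,"ax": 0,"ay": 0,"az": 0},{"fingers": 0,"x": 0,"y": 0,"z": 0,"ax": 0,"ay": 0,"az": 0}]}}

```text
t: 18.45
eef_pos: [0.6603, 0.0443, 0.0667]
tool_rot: [0.0, 0.671, 0.741, 0.0]
contact_force: [-2.8, -0.2, 7.2]
gripper_width: 0.111
grasp_force: 63.3
```

Call:
{"method": "jog_arm", "body": {"rows": [{"fingers": 0,"x": 0,"y": 0,"z": 0.5,"ax": 0,"ay": 0,"az": 0},{"fingers": 0,"x": 0,"y": 0,"z": 0.5,"ax": 0,"ay": 0,"az": 0},{"fingers": 0,"x": 0,"y": 0,"z": 0,"ax": 0,"ay": 0,"az": 0},{"fingers": 0,"x": 0,"y": 0,"z": 0,"ax": 0,"ay": 0,"az": 0},{"fingers": 0,"x": 0,"y": 0,"z": 0,"ax": 0,"ay": 0,"az": 0},{"fingers": 0,"x": 0,"y": 0,"z": 0,"ax": 0,"ay": 0,"az": 0},{"fingers": 0,"x": 0,"y": 0,"z": 0,"ax": 0,"ay": 0,"az": 0},{"fingers": 0,"x": 0,"y": 0,"z": 0,"ax": 0,"ay": 0,"az": 0}]}}

```text
t: 19.25
eef_pos: [0.6604, 0.0444, 0.0666]
tool_rot: [0.0, 0.671, 0.741, -0.0]
contact_force: [-5.8, -0.7, 13.3]
gripper_width: 0.111
grasp_force: 64.2
```

The force jumped from 7 to 13 N with no further travel, so the seat is on its stop. I do a last check and hand in.

```bash
python3 - <<'E'
from h import *
c=cam('side'); cv2.imwrite('pics/end.png',cv2.resize(c['im'],(800,600),interpolation=cv2.INTER_CUBIC))
o=bot.get_obs(); print(o['t'],o['eef_pos'],o['contact_force'],o['grasp_force'])
E
```

```text
19.3 [0.66034675 0.04441123 0.06659148] [-4.26200974 -1.07540899 13.22563427] 64.21253800392151
```

View pics/end.png

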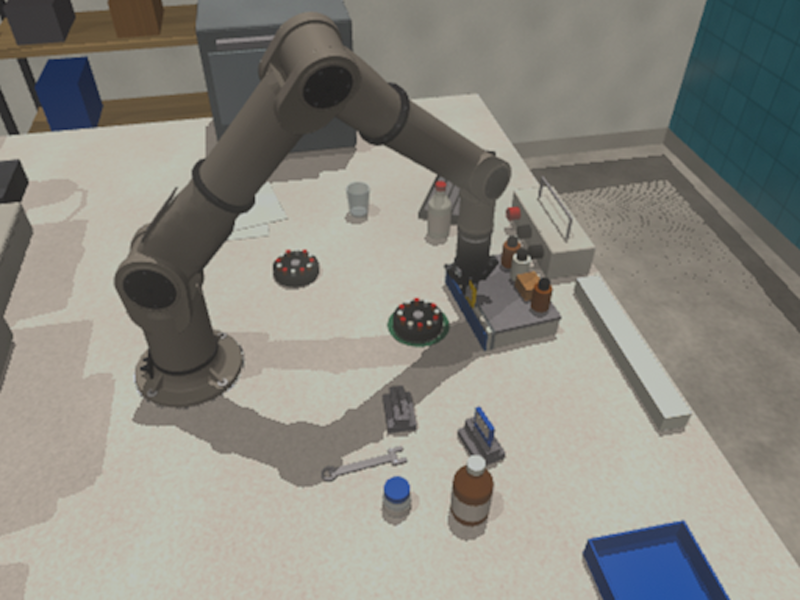

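The carousel stands in the green ring (418,322), the yellow holder is in the shelf slot (472,292), and everything else is where it was.

```bash
python3 -c "
from station import bot
print(bot.hand_in())"
```

```text
the job is handed in; nothing more can be done
None
```

The job is handed in: the carousel stands inside the green mark, and the yellow label holder is in the shelf slot, held pressed on the seat's stop at about 13 N. It took about 19 s of the 61 s, and the other things on the bench were left in place.

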